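# Start the guarded downdraft extraction box

### The arm

A 6-joint arm with a two-finger parallel gripper is mounted at the origin on a cart in front of the work surface, level with it; the furniture and walls round the work are solid. World frame = base frame: x ahead of the robot, y to its left, z up, the work surface at z = 0. Lengths are in m, angles in rad, forces in N, time in s.
With the tool pointing down it reaches from about 0.35 to 1 m from the base axis. Payload 7.1 kg.
Tool frame: the origin (TCP) lies at the very end of the fingers, on their centre line; the grasp point (between the pads) lies 19 mm behind it (manip.grasp_offset is the distance from the TCP to the grasp point, in m); z points along the fingers, y is the line along which they close (so a half turn about z gives the same grasp; the last joint's range is limited). The gripper opens to 85 mm and grips with 20 to 120 N. Pads are 22 mm wide; open, the fingers measure 114 mm over their backs; the gripper's body (76 mm by 85 mm) begins 54 mm behind the grasp point. The pads swing forward as they close: fully open they stand 13 mm farther back than shut.
Start: joints at [1.152, 0.423, 1.63, -0, 1.089, -0.019], TCP at [0.243, 0.576, 0.231] pointing down, gripper open.
Joint ranges: [-3, 3], [-0.9, 2.11], [0.09, 2.58], [-1.31, 4.45], [0.11, 2.69], [-2.54, 2.54]. Speed limits (rad/s): [2.39, 2.39, 3.01, 3.14, 3.14, 3.14].

### API

Orientations are given as a unit quaternion [x, y, z, w].
In Python, from bench import manip gives the robot as it stands. The module is installed in compiled form; this text tells all that it offers.
- The arm moves only by the tool carry_out, never from a script. Its argument "motion" is a list of rows, each a list of 7 numbers: the shift along the tool's x, y, z in mm, then the turn, a rotation vector about the tool's x, y, z in rad, then the finger opening in mm, from 0 to 85.4. A call has 1 to 12 rows; each row is the pose to reach, as a shift and turn from the pose commanded when the call began, along the tool's axes at that moment; what a row does not reach only later rows make up. A row lasts 1/12 s, in which the tool goes at most 41.7 mm and 7.16 degrees, less where a joint would pass 70% of its speed; a pose out of reach is approached as far as the arm can. A call with a gripper value outside its range is refused whole. The fingers move at their own pace and stop on an object; the grip force is fixed at half the most. Time passes only in rows, so rows that repeat a pose let the fingers close. It gives the time, the measured TCP pose, the force, the opening and the grip force at its end, in the units of the state.
- manip.get_state(): the state, without advancing time (a new reading comes with each control period).
- manip.get_image(name): name is "side" or "top"; returns a dict with "frame" (420x560x3 uint8, red, green, blue), "vfov" (degrees; the focal length in pixels is half the picture's height over the tangent of half this angle, whatever the lens; pixels are square), "cx", "cy" (the principal point, pixels), "k1" (the pictures are not rectified: a ray, as slopes to the right and down, at radius r is drawn at 1 + k1 r^2 times it, then the intrinsics apply), "R" (3x3) and "t" (3): a world point X has camera coordinates R X + t. Camera axes: x right, y down, z forward; pixel columns grow to the right and rows downward; lengths in m; the calibration is good to about 2 mm. A picture is of the moment at which its call begins. There is no depth.
- manip.sign_off(): hands the job in; it is judged then, once.
The state is a dict: "t": time; "qpos": joint angles; "dq": joint speeds; "tau": joint torques, N m; "position": TCP position; "tcp_rot": TCP orientation; "force": force on the tool from outside, world axes, zero at the start; "ft_torque": the same for the moment, N m; "finger_gap": finger opening in m; "gripper_force": force on a finger pad.
Only numpy, scipy, OpenCV 4.12 (cv2) and the standard library are available. Lean on these libraries where they do the work, as an engineer would, in place of code of your own. Each camera call takes 0.05 s, during which the arm holds its last target. There are 200 camera calls.

### The job

Get the smoke extraction going before the wood-burning starts: push down the latch paddle in front of the switch cover on the downdraft box so that the cover springs open, then press the round, domed start button all the way in and let it go, without pressing the square, flat stop button next to it. Then push the open cover back over and press it down until its latch catches and it stays shut by itself. Nothing needs gripping: just press and push, and leave the plywood discs, eraser, sanding block, tin, pencil and tape lying where they are.

Things in the scene. Friction and masses are not known exactly. Their poses are not given: they have to be found in the camera images.
- downdraft_box: low grey metal box fixed to the bench, 170 deep (x -90 to +80 mm), 340 wide (y +-170 mm), 55 mm high, slotted grid on the left of its top (57 mm high). Right: grey switch plinth (x -50 to +62, y -162 to -68, top z 68 mm) with two buttons under a dark steel cover and a steel latch paddle in front. Origin on the bench under it; x from front (latch side) to back, y left, z up; yaw within 0.22 rad
- latch_pad (a point): where to press the steel latch paddle: on its top face at x -90, y -115, z +64 mm in the box's frame. The paddle reaches from x -104 to -58, is 38 mm wide and pivots at x -56, z +60 mm, where a 43 mm tall, 14 mm wide hook stands up from it over the cover's front pin; the hook leans up to 11 mm to the front when the paddle is down
- latch (a joint): angle of the latch paddle, rad: 0 at rest, 0.26 fully down (9 mm down at latch_pad; 1 N at first, about 3 N fully down). The hook frees the cover by about 0.15; a spring brings the paddle back up
- cover_hinge (a point): middle of the cover's hinge axis, which runs along the box's y: x +45, y -115, z +88 mm in the box's frame; it does not move
- cover_front (a point): point on the cover's outer (top) face near its free edge, 70 mm from the hinge axis and 6 mm above it when shut (x -25, y -115, z +94 mm in the box's frame); turns with the cover. Press here to shut it: in the last 12 mm the cover's front pin pushes the sprung hook aside (about 6 N, with a bump), then the hook catches
- guard_cover (a joint): angle of the cover, rad: 0 shut and flat, 1.75 fully open (10 degrees past upright, free edge 86 mm above the hinge). Dark steel hood, 86 mm from hinge to free edge, 80 mm wide, walls 20 mm deep. A light spring (under 1 N at the edge) swings it open in about 1 s unless the latch or something on its outer face holds it. Latched: -0.01 to 0.02; stop at -0.025
- start_top (a point): top of the start button: round, dome-headed metal push button, 23 mm across, 15.5 mm above the switch plinth (z +83.5 mm in the box's frame), under the shut cover. It sits at x -6 and either y -96 or y -134 mm in the box's frame, the stop button in the other place
- start_button (a joint): how far the start button is pressed in, m: 0 out, 0.005 fully in (2 N to begin, 5 N fully in); it springs back
- stop_top (a point): top of the stop button: square, flat metal push button, 21 x 21 mm, standing only 6 mm above the switch plinth (z +74 mm in the box's frame), 38 mm beside the start button
- stop_button (a joint): how far the stop button is pressed in, m: 0 out, 0.003 fully in (2 N to begin, 5 N fully in); must not be pressed
- ply_disc_1: round plywood blank, 50 mm across, 6 mm thick, lying on the grid. Origin under its middle. Loose; to be left where it lies
- ply_disc_2: round plywood blank, 60 mm across, 6 mm thick, lying on the grid. Origin under its middle. Loose; to be left where it lies
- eraser: eraser, 21 x 42 x 13 mm, lying on the grid. Origin under its middle. Loose; to be left where it lies
- sanding_block: cork sanding block, 64 x 105 x 31 mm, on the bench to the right of the box. Origin under its middle. Loose; to be left where it lies
- tip_tin: closed flat tin, 67 x 98 x 24 mm, on the bench to the left. Origin under its middle. Loose; to be left where it lies
- pencil_green: pencil, 184 mm long, on the bench near the front edge. Origin under its middle. Loose; to be left where it lies
- masking_tape: roll of masking tape lying flat, 104 mm across, 25 mm high, on the bench to the right of the box. Origin under its middle. Loose; to be left where it lies

How it is judged:
By the outcome, as a careful person would: the job done as asked, in the order asked, and still so for the second after the job is handed in, with the robot touching nothing.
It also fails if it takes over 51 s, if anything falls off the work surface, if the arm or the gripper's body presses on something with over 40 N, if the wrist force passes 120 N, or if a joint passes its speed limit or range.

## Working session

There is one attempt and no reset: what is moved stays moved. The work goes in short steps, Python scripts to look and compute and a tool call to move; the robot and the scene stay as the last step left them, time stands still between calls to the robot, and variables do not carry over. Pictures are saved under pics/ and viewed, at most 10 in all, crops included, and the job is handed in when it is done.

Besides the shell and the picture viewer there is one more tool, called after "Call:" as a command line: name --pt "numbers of a row" for each row, then --argument value for the rest. carry_out: Moves the arm, as the interface text tells. Its arguments: {"type":"object","properties":{"motion":{"type":"array"}},"required":["motion"]}

```bash
mkdir -p pics
cat > h.py <<'E'
import numpy as np, cv2
from bench import manip
def cam(n):
    d=manip.get_image(n); f=d["frame"].shape[0]/2/np.tan(np.radians(d["vfov"])/2)
    d["K"]=np.array([[f,0,d["cx"]],[0,f,d["cy"]],[0,0,1]]); d["D"]=np.array([d["k1"],0,0,0.]);d["R"]=np.array(d["R"]);d["t"]=np.array(d["t"]);return d
def save(d,p): cv2.imwrite(p,d["frame"][:,:,::-1])
def onz(d,uv,z):
    n=cv2.undistortPoints(np.array(uv,float).reshape(-1,1,2),d["K"],d["D"])[:,0]
    r=np.c_[n,np.ones(len(n))]@d["R"]; c=-d["R"].T@d["t"]
    return c+r*((z-c[2])/r[:,2])[:,None]
def proj(d,X):
    return cv2.projectPoints(np.array(X,float).reshape(-1,1,3),cv2.Rodrigues(d["R"])[0],d["t"],d["K"],d["D"])[0][:,0]
E
python3 - <<'E'
from h import *
for n in("side","top"):
    d=cam(n);save(d,f"pics/{n}0.png");print(n,d["vfov"],d["k1"],-d["R"].T@d["t"])
s=manip.get_state();print(s["t"],s["tcp_rot"],s["position"],s["force"])
E
```

```text
side 42.5843458789831 0.04496927446319929 [0.20440427 1.14025174 0.63495714]
top 43.211157806385806 -0.0996945156831378 [0.42135233 0.05408927 1.37790444]
0.1 [ 1.98566604e-01  9.80087156e-01 -6.69271071e-04 -1.47673348e-04] [0.24305219 0.57525625 0.23062966] [-0.34288349  0.24347693 -0.18169053]
```

View pics/top0.png

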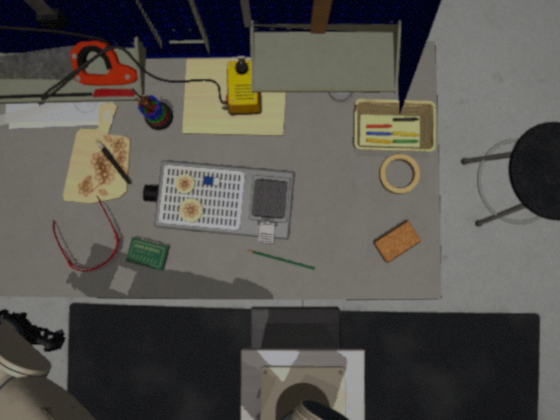

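View pics/side0.png

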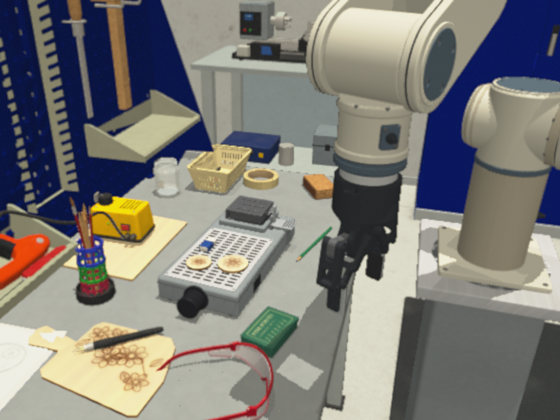

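The top view shows the box spanning about (164,162) to (289,238), with the cover at (269,198) and the latch paddle at (266,232). I'll enlarge that area to get the corners.

Run:
```python
from h import *
d=cam("top");im=d["frame"][150:255,145:305,::-1]
cv2.imwrite("pics/c1.png",cv2.resize(cv2.convertScaleAbs(im,alpha=1.6),None,fx=5,fy=5,interpolation=cv2.INTER_CUBIC))
```

```text
(no output)
```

View pics/c1.png

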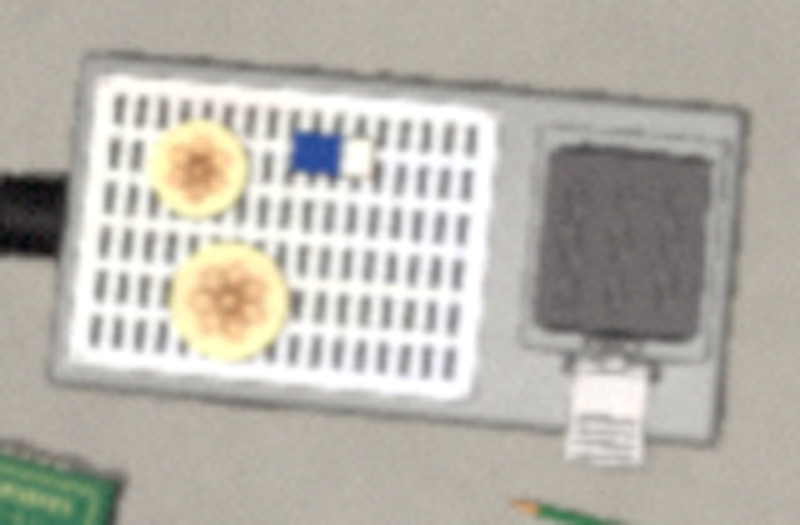

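The enlarged crop shows box corners at (88,55), (747,105), (716,440) and (52,383). The cover is at (550–712, 145–340), and the paddle tip's front edge is at about (605,462).

```bash
cat >> h.py <<'E'
import json,os
from scipy.spatial.transform import Rotation as Ro
def box():
    return json.load(open("box.json"))
def w(p):  # box mm -> world m
    o=box();c,s=np.cos(o[2]),np.sin(o[2]);p=np.array(p,float)/1000
    return np.array([o[0]+c*p[0]-s*p[1],o[1]+s*p[0]+c*p[1],p[2]])
def shift(p,st=None):  # tool-axis shift in mm from present pose to box pt
    st=st or manip.get_state()
    return 1000*Ro.from_quat(st["tcp_rot"]).inv().apply(w(p)-np.array(st["position"]))
E
python3 - <<'E'
from h import *
d=cam("top");g=lambda a:[(145+(u-2)/5,150+(v-2)/5) for u,v in a]
P=onz(d,g([(88,55),(747,105),(716,440),(52,383)]),.055)[:,:2]
B=np.array([(80,170),(80,-170),(-90,-170),(-90,170)])/1000
q=P-P.mean(0);b=B-B.mean(0)
th=np.arctan2((b[:,0]*q[:,1]-b[:,1]*q[:,0]).sum(),(b*q).sum())
Rm=np.array([[np.cos(th),-np.sin(th)],[np.sin(th),np.cos(th)]])
o=P.mean(0)-Rm@B.mean(0);print(P,o,th,1000*(P-(B@Rm.T+o)))
json.dump([*o,th],open("box.json","w"))
X=[w(p) for p in [(-104,-115,62),(-25,-115,94),(-41,-75,92),(-41,-155,92),(45,-115,88)]]
print((proj(d,X)-[145,150])*5+2)
s=manip.get_state();print(Ro.from_quat(s["tcp_rot"]).as_matrix().round(3));print(w((-90,-115,64)),w((-6,-96,83)),w((45,-115,88)))
E
```

```text
[[0.63204733 0.35798303]
 [0.60552049 0.02369149]
 [0.43743618 0.03937814]
 [0.46537105 0.37366808]] [0.54007625 0.19826209] -0.08371625585115403 [[-1.96389711 -2.99421345]
 [-0.06043892  1.52351426]
 [ 1.25988211  2.99501072]
 [ 0.76445391 -1.52431154]]
[[609.25271443 461.12226908]
 [621.259299   298.45859711]
 [536.62604802 324.57100296]
 [700.62240694 338.38555977]
 [633.7601019  157.07051595]]
[[-0.921  0.389 -0.   ]
 [ 0.389  0.921 -0.001]
 [ 0.    -0.001 -1.   ]]
[0.44077532 0.09119051 0.064     ] [0.52606989 0.10310001 0.083     ] [0.57530253 0.07990201 0.088     ]
```

The model fits to about 3 mm: the predicted paddle tip (609,461) and cover corners land on the picture. Next I'll compute the first shift and check how high the rear shelf sits.

Run:
```python
from h import *
t=cam("top");s=cam("side")
for z in(.1,.2,.3,.4,.5):
    X=onz(t,[(252,92),(398,90)],z);print(z,X.round(3).tolist(),proj(s,X).round().tolist())
st=manip.get_state();print(shift((-93,-115,140)))
Rt=np.array([[-np.cos(box()[2]),-np.sin(box()[2]),0],[-np.sin(box()[2]),np.cos(box()[2]),0],[0,0,-1]]).T.T
Rt=np.column_stack([[-np.cos(box()[2]),-np.sin(box()[2]),0],[-np.sin(box()[2]),np.cos(box()[2]),0],[0,0,-1]])
print((Ro.from_quat(st["tcp_rot"]).inv()*Ro.from_matrix(Rt)).as_rotvec())
```

```text
0.1 [[0.795, 0.128, 0.1], [0.8, -0.232, 0.1]] [[137.0, 195.0], [195.0, 145.0]]
0.2 [[0.766, 0.122, 0.2], [0.77, -0.21, 0.2]] [[146.0, 155.0], [200.0, 114.0]]
0.3 [[0.737, 0.116, 0.3], [0.741, -0.188, 0.3]] [[156.0, 112.0], [206.0, 80.0]]
0.4 [[0.707, 0.11, 0.4], [0.711, -0.165, 0.4]] [[166.0, 65.0], [212.0, 43.0]]
0.5 [[0.678, 0.105, 0.5], [0.681, -0.143, 0.5]] [[177.0, 13.0], [219.0, 1.0]]
[-367.70094256 -370.10707852   91.2393192 ]
[-5.74224875e-04 -1.08884286e-04 -3.16095289e-01]
```

Shelf's front edge is at x≈0.76, z≈0.2, which leaves room. I'll move over the latch with the fingers closing.

Call:
carry_out --pt "-12 -12 0 0 0 -0.01 0" --pt "-36 -36 0 0 0 -0.03 0" --pt "-62 -62 0 0 0 -0.06 0" --pt "-90 -90 0 0 0 -0.09 0" --pt "-118 -118 0 0 0 -0.12 0" --pt "-146 -146 5 0 0 -0.15 0" --pt "-174 -174 10 0 0 -0.18 0" --pt "-202 -203 15 0 0 -0.21 0" --pt "-230 -232 20 0 0 -0.24 0" --pt "-258 -260 25 0 0 -0.27 0" --pt "-286 -288 30 0 0 -0.3 0" --pt "-312 -314 35 0 0 -0.316 0"

```text
t: 1.3
position: [0.4089, 0.1631, 0.1964]
tcp_rot: [0.041, 0.999, 0.0, 0.0]
force: [1.2, -0.2, 0.9]
finger_gap: 0.0001
gripper_force: 0.0
```

Run:
```python
from h import *
s=manip.get_state();print(s["t"],shift((-93,-115,140)),s["force"],s["finger_gap"],Ro.from_quat(s["tcp_rot"]).as_matrix()[:,0])
```

```text
1.3 [-34.6752058  -69.03424824  56.40104557] [ 1.18816301 -0.22337384  0.94572427] 0.00011486079851865035 [-9.96618019e-01  8.21707463e-02 -7.02029335e-04]
```

Call:
carry_out --pt "-5 -10 4 0 0 0 0" --pt "-12 -26 14 0 0 0 0" --pt "-22 -45 30 0 0 0 0" --pt "-30 -60 50 0 0 0 0" --pt "-35 -70 75 0 0 0 0" --pt "-35 -70 98 0 0 0 0" --pt "-35 -70 112 0 0 0 0" --pt "-35 -70 118 0 0 0 0" --pt "-35 -70 118 0 0 0 0"

```text
t: 2.05
position: [0.4367, 0.0922, 0.0773]
tcp_rot: [0.042, 0.999, -0.0, -0.001]
force: [-0.8, -0.1, -0.5]
finger_gap: 0.0001
gripper_force: 0.0
```

Run:
```python
from h import *
s=manip.get_state();print(s["t"],shift((-93,-115,64)),s["force"])
d=cam("side");a=d["frame"][150:290,180:330,::-1]
d=cam("top");b=d["frame"][150:290,190:340,::-1]
cv2.imwrite("pics/c2.png",cv2.resize(cv2.convertScaleAbs(np.hstack([a,b]),alpha=1.4),None,fx=2.6,fy=2.6,interpolation=cv2.INTER_CUBIC))
```

```text
2.05 [-1.2182332  -0.61283298 13.25712568] [-0.75285301 -0.1476062  -0.53225261]
```

View pics/c2.png

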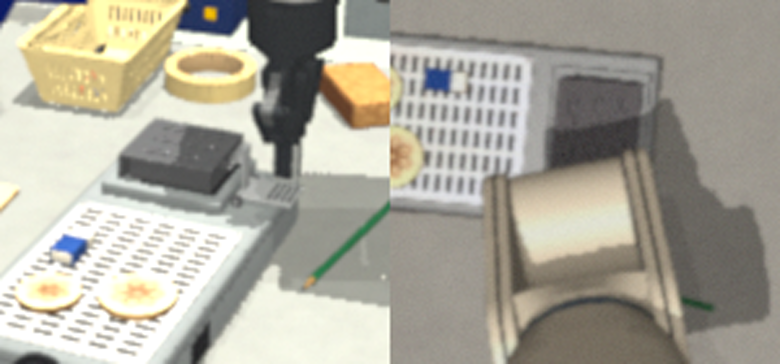

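The side view shows the closed fingers just above the paddle's front, at about (285,175) in the crop, with the cover shut. Now I'll press gently.

Call:
carry_out --pt "-1 -1 5 0 0 0 0" --pt "-1 -1 10 0 0 0 0" --pt "-1 -1 13 0 0 0 0" --pt "-1 -1 15 0 0 0 0" --pt "-1 -1 17 0 0 0 0" --pt "-1 -1 18 0 0 0 0" --pt "-1 -1 19 0 0 0 0" --pt "-1 -1 20 0 0 0 0" --pt "-1 -1 20 0 0 0 0" --pt "-1 -1 20 0 0 0 0" --pt "-1 -1 20 0 0 0 0" --pt "-1 -1 20 0 0 0 0"

```text
t: 3.15
position: [0.4383, 0.0913, 0.0584]
tcp_rot: [0.042, 0.999, 0.0, -0.0]
force: [-1.9, 1.4, 2.8]
finger_gap: 0.0001
gripper_force: 1.6
```

Call:
carry_out --pt "0 0 0 0 0 0 0" --pt "0 0 0 0 0 0 0" --pt "0 0 0 0 0 0 0" --pt "0 0 0 0 0 0 0" --pt "0 0 -8 0 0 0 0" --pt "0 0 -25 0 0 0 0" --pt "0 0 -55 0 0 0 0" --pt "0 0 -90 0 0 0 0" --pt "0 0 -120 0 0 0 0" --pt "0 0 -135 0 0 0 0" --pt "0 0 -140 0 0 0 0" --pt "0 0 -140 0 0 0 0"

```text
t: 4.15
position: [0.4393, 0.0913, 0.1998]
tcp_rot: [0.042, 0.999, 0.0, 0.002]
force: [-0.4, 0.3, -0.5]
finger_gap: 0.0003
gripper_force: 0.0
```

Run:
```python
from h import *
s=manip.get_state();print(s["t"],shift((-10,-96,84)),shift((-10,-134,84)),s["force"])
d=cam("side");a=d["frame"][150:290,180:330,::-1]
d=cam("top");b=d["frame"][150:290,190:340,::-1]
cv2.imwrite("pics/c3.png",cv2.resize(cv2.convertScaleAbs(np.hstack([a,b]),alpha=1.4),None,fx=2.6,fy=2.6,interpolation=cv2.INTER_CUBIC))
```

```text
4.15 [-81.11317692  18.91712026 116.07087686] [-81.11776887 -19.08286833 116.04178326] [-0.41134841  0.32696053 -0.4892171 ]
```

View pics/c3.png

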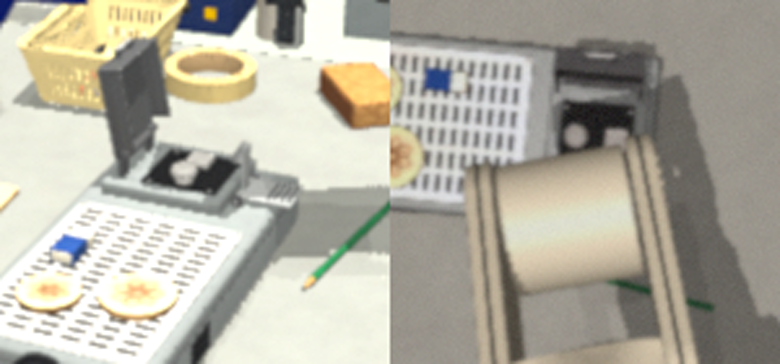

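The cover is open. In the top crop the round button is on the left at (576,136), i.e. pixel (261.5,202), and the square one is on the right at (615,137).

Run:
```python
from h import *
d=cam("top");print(onz(d,[(261.3,202.1)],.0835),w((-6,-96,83.5)),onz(d,[(276.5,202.5)],.074),w((-6,-134,74)))
```

```text
[[0.52389313 0.10455377 0.0835    ]] [0.52606989 0.10310001 0.0835    ] [[0.52364843 0.0674084  0.074     ]] [0.52289239 0.06523309 0.074     ]
```

Call:
carry_out --pt "-8 2 0 0 0 0 0" --pt "-25 6 0 0 0 0 0" --pt "-48 12 0 0 0 0 0" --pt "-68 16 5 0 0 0 0" --pt "-78 18 18 0 0 0 0" --pt "-81 19 40 0 0 0 0" --pt "-81 19 65 0 0 0 0" --pt "-81 19 85 0 0 0 0" --pt "-81 19 97 0 0 0 0" --pt "-81 19 101 0 0 0 0" --pt "-81 19 101 0 0 0 0"

```text
t: 5.22
position: [0.52, 0.1033, 0.0958]
tcp_rot: [0.042, 0.999, -0.0, -0.001]
force: [-0.1, 0.1, -0.2]
finger_gap: 0.0002
gripper_force: 0.0
```

Run:
```python
from h import *
s=manip.get_state();print(s["t"],shift((-10,-96,83.5)),s["force"])
d=cam("side");a=d["frame"][150:290,180:330,::-1]
cv2.imwrite("pics/c4.png",cv2.resize(cv2.convertScaleAbs(a,alpha=1.4),None,fx=4,fy=4,interpolation=cv2.INTER_CUBIC))
```

```text
5.2167 [-2.09070794  0.314265   12.31001095] [-0.09543682  0.07941699 -0.21059917]
```

View pics/c4.png

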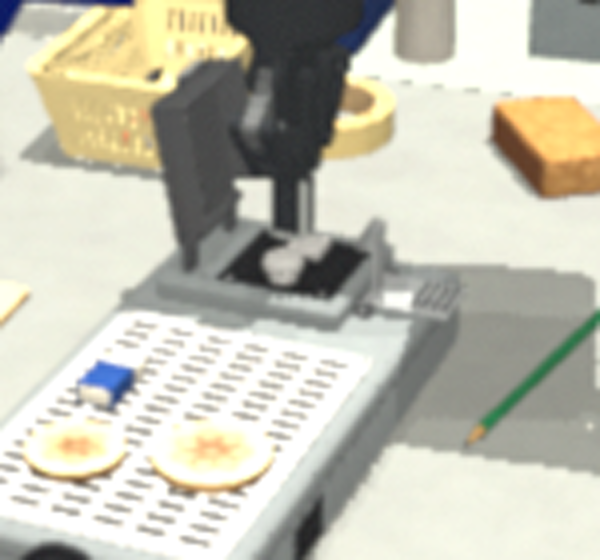

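The fingertip at (288,230) is directly above the dome at (283,258), and the gripper body is clear of the cover. Pressing now.

Call:
carry_out --pt "0 0 5 0 0 0 0" --pt "0 0 9 0 0 0 0" --pt "0 0 12 0 0 0 0" --pt "0 0 14 0 0 0 0" --pt "0 0 16 0 0 0 0" --pt "0 0 17 0 0 0 0" --pt "0 0 18 0 0 0 0" --pt "0 0 18.5 0 0 0 0" --pt "0 0 18.5 0 0 0 0" --pt "0 0 18.5 0 0 0 0"

```text
t: 6.1
position: [0.5209, 0.1035, 0.0791]
tcp_rot: [0.042, 0.999, 0.0, 0.0]
force: [-0.2, 0.1, 4.4]
finger_gap: 0.0004
gripper_force: 2.2
```

Call:
carry_out --pt "0 0 0.7 0 0 0 0" --pt "0 0 1.4 0 0 0 0" --pt "0 0 2 0 0 0 0" --pt "0 0 2 0 0 0 0" --pt "0 0 2 0 0 0 0"

```text
t: 6.52
position: [0.521, 0.1035, 0.0779]
tcp_rot: [0.042, 0.999, 0.0, 0.0]
force: [-3.7, -1.0, 17.0]
finger_gap: 0.0001
gripper_force: 8.3
```

Button bottomed at 17 N. I'll release it, rise, and pass over the cover to the back.

Call:
carry_out --pt "0 0 -4 0 0 0 0" --pt "0 0 -15 0 0 0 0" --pt "0 0 -40 0 0 0 0" --pt "0 0 -75 0 0 0 0" --pt "0 0 -110 0 0 0 0" --pt "0 0 -132 0 0 0 0" --pt "-5 -1 -142 0 0 0 0" --pt "-20 -4 -145 0 0 0 0" --pt "-45 -9 -145 0 0 0 0" --pt "-75 -15 -145 0 0 0 0" --pt "-97 -19 -145 0 0 0 0" --pt "-105 -19 -145 0 0 0 0"

```text
t: 7.52
position: [0.6262, 0.0745, 0.221]
tcp_rot: [0.042, 0.999, -0.0, 0.0]
force: [0.2, 0.1, 0.1]
finger_gap: 0.0002
gripper_force: 0.0
```

Run:
```python
from h import *
s=manip.get_state();print(s["t"],shift((92,-115,150)),s["force"])
d=cam("side");a=d["frame"][110:250,180:330,::-1]
d=cam("top");b=d["frame"][110:250,190:340,::-1]
cv2.imwrite("pics/c5.png",cv2.resize(cv2.convertScaleAbs(np.hstack([a,b]),alpha=1.4),None,fx=2.6,fy=2.6,interpolation=cv2.INTER_CUBIC))
h0=np.array([45,88.])
for a in np.radians([100,90,80,70,60,50,40,30,20,10,0]):
    c=h0+70*np.array([-np.cos(a),np.sin(a)])+6*np.array([np.sin(a),np.cos(a)])+[11,0]
    print(round(np.degrees(a)),shift((c[0],-115,c[1])).round(1))
```

```text
7.5167 [ 4.18482168  1.11881681 71.01421669] [0.21926425 0.11757489 0.10532467]
100 [19.9  0.5 64.7]
90 [32.   0.5 62.7]
80 [44.2  0.5 62.7]
70 [56.3  0.5 64.9]
60 [67.8  0.5 69.1]
50 [78.4  0.5 75.2]
40 [87.7  0.5 83.1]
30 [95.6  0.5 92.6]
20 [101.6   0.5 103.2]
10 [105.8   0.5 114.7]
0 [107.9   0.5 126.8]
```

View pics/c5.png

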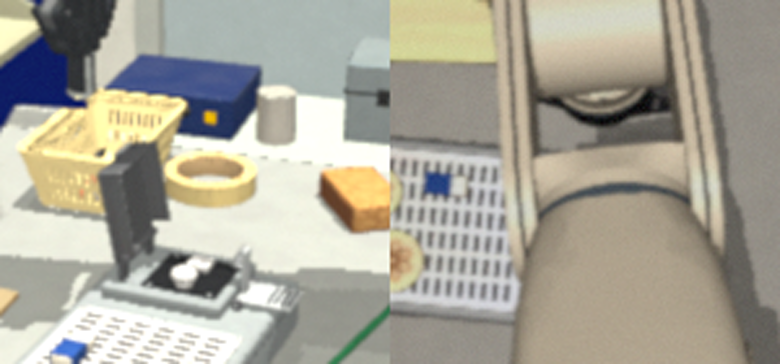

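The start button is out again, the cover stands open, and the finger at (80,80) is behind and above it. I'll descend and sweep the cover over along its arc.

Call:
carry_out --pt "0 0 8 0 0 0 0" --pt "0 0 28 0 0 0 0" --pt "0 0 48 0 0 0 0" --pt "0 0 60 0 0 0 0" --pt "5 0 63 0 0 0 0" --pt "14 0 63 0 0 0 0" --pt "24 0 63 0 0 0 0" --pt "34 0 63 0 0 0 0" --pt "44 0 63 0 0 0 0" --pt "56 0 65 0 0 0 0" --pt "68 0 69 0 0 0 0" --pt "78 0 75 0 0 0 0"

```text
t: 8.62
position: [0.5451, 0.0824, 0.1479]
tcp_rot: [0.042, 0.999, 0.0, 0.001]
force: [0.6, -0.9, 0.6]
finger_gap: 0.0003
gripper_force: 0.3
```

Call:
carry_out --pt "9 0 8 0 0 0 0" --pt "17 0 17 0 0 0 0" --pt "25 0 28 0 0 0 0" --pt "31 0 36 0 0 0 0" --pt "36 0 40 0 0 0 0" --pt "40 0 42 0 0 0 0" --pt "41 0 42 0 0 0 0"

```text
t: 9.2
position: [0.5046, 0.0857, 0.1045]
tcp_rot: [0.042, 0.999, -0.0, -0.0]
force: [0.5, 0.7, 0.1]
finger_gap: -0.0002
gripper_force: 0.1
```

Run:
```python
from h import *
s=manip.get_state();print(s["t"],shift((-25,-115,94)),s["force"])
d=cam("side");a=d["frame"][150:290,180:330,::-1]
cv2.imwrite("pics/c6.png",cv2.resize(cv2.convertScaleAbs(a,alpha=1.4),None,fx=4,fy=4,interpolation=cv2.INTER_CUBIC))
```

```text
9.2 [-0.96233078  0.15617743 10.52922236] [0.49377424 0.693268   0.13967571]
```

View pics/c6.png

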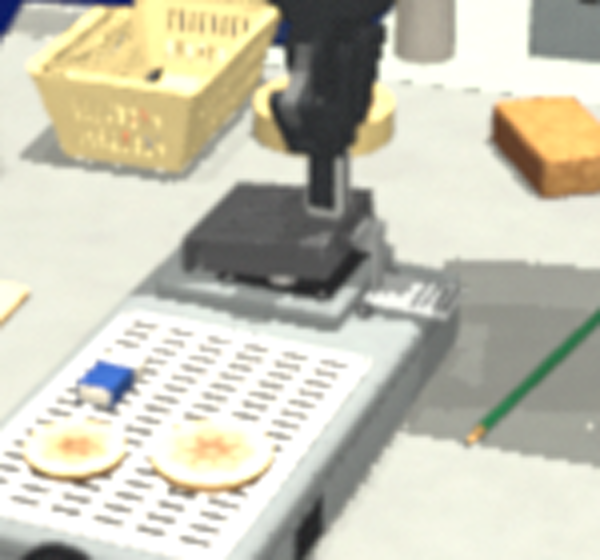

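The finger holds the cover nearly shut, with the pin about at the hook. I'll press the last 11–12 mm.

Call:
carry_out --pt "0 0 2 0 0 0 0" --pt "0 0 4 0 0 0 0" --pt "0 0 6 0 0 0 0" --pt "0 0 8 0 0 0 0" --pt "0 0 9.5 0 0 0 0" --pt "0 0 11 0 0 0 0" --pt "0 0 12 0 0 0 0" --pt "0 0 13 0 0 0 0" --pt "0 0 13 0 0 0 0" --pt "0 0 13 0 0 0 0"

```text
t: 10.08
position: [0.5055, 0.0857, 0.0923]
tcp_rot: [0.042, 0.999, 0.0, 0.0]
force: [-1.0, -0.0, 7.2]
finger_gap: 0.0
gripper_force: 3.8
```

Call:
carry_out --pt "0 0 1 0 0 0 0" --pt "0 0 2 0 0 0 0" --pt "0 0 2 0 0 0 0" --pt "0 0 2 0 0 0 0"

```text
t: 10.42
position: [0.5056, 0.0857, 0.0917]
tcp_rot: [0.042, 0.999, 0.0, 0.0]
force: [-7.3, 0.0, 25.8]
finger_gap: 0.0
gripper_force: 13.1
```

Hard stop reached at about 26 N. I'll lift off and check that it latched.

Call:
carry_out --pt "0 0 -3 0 0 0 0" --pt "0 0 -8 0 0 0 0" --pt "0 0 -20 0 0 0 0" --pt "0 0 -40 0 0 0 0" --pt "0 0 -65 0 0 0 0" --pt "0 0 -90 0 0 0 0" --pt "0 0 -110 0 0 0 0" --pt "0 0 -120 0 0 0 0" --pt "0 0 -125 0 0 0 0" --pt "0 0 -125 0 0 0 0" --pt "0 0 -125 0 0 0 0" --pt "0 0 -125 0 0 0 0"

```text
t: 11.42
position: [0.5043, 0.0855, 0.2135]
tcp_rot: [0.042, 0.999, -0.0, -0.001]
force: [0.2, -0.8, 0.4]
finger_gap: -0.0001
gripper_force: 0.0
```

Run:
```python
from h import *
s=manip.get_state();print(s["t"],s["force"])
d=cam("side");a=d["frame"][150:290,180:330,::-1]
cv2.imwrite("pics/c7.png",cv2.resize(cv2.convertScaleAbs(a,alpha=1.4),None,fx=4,fy=4,interpolation=cv2.INTER_CUBIC))
```

```text
11.4167 [ 0.1947372  -0.79409558  0.41292102]
```

View pics/c7.png

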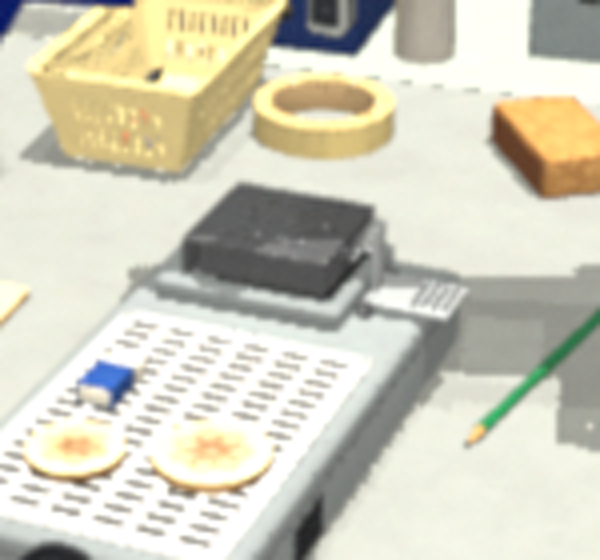

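The cover stays flat and latched under the hook at (372,250), the robot is clear, and the other items are untouched.

```bash
python3 -c "
from bench import manip
print(manip.sign_off())"
```

```text
the job is handed in; nothing more can be done
None
```

The job is handed in after about 11.4 s: the cover sprang open, the start button was pressed fully in and came back out, the stop button was left alone, and the cover is shut and held by its latch.

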